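# Set and lock the hold-down spindle on a connector nest

## Task

The toggle clamp on the connector nest is closed, but its hold-down spindle stops short of this batch's connector. Loosen the brass jam nut, turn the spindle down by its square end until the orange foot nips the connector firmly without crushing it, then retighten the nut hand-tight to lock the setting. Do not disturb the other things on the bench.

Things in the scene. Friction and masses are not known exactly. Their poses are not given: they have to be found in the camera images.
- fixture: Fixed aluminium plate 290 x 120 x 12 mm carrying the nest and a steel toggle clamp, red handle lying back along its +x. Origin: on the vertical spindle axis, plate underside; z up. The clamp arm (top 89 mm above the table) ends in a round boss on the axis, 31 mm across, top at 96.5 mm. Nothing within 120 mm of the axis stands above 100 mm except nut and spindle.
- nut: Brass hexagon jam nut round the spindle, tight at the start: 24 mm across flats, 12.5 mm high, from 100.5 to 113 mm above the table (it rises less than 1 mm when loosened). Origin: its centre, on the axis. Its x axis points through the middle of a flat (a flat every 60 degrees), z up. Clockwise from above tightens.
- nut_seat (a point): Centre of the nut's bearing face. A nylon insert drags the nut with 0.10 N m all the time. From first touching the washer, half a radian more turns it fully home: the torque grows to about 0.4 N m, then it stops dead; hand-tight means turned home, or at most 0.1 rad short. It starts at most 0.1 rad short of home; breaking it loose takes 0.3 N m and it is free after 0.55 rad.
- washer: Steel washer between boss and nut, 28 mm across, 3 mm thick, its tab in a slot of the boss. It cannot turn, so the nut does not drag the spindle round; pressed by the nut it locks the spindle (a further 0.2 to 0.3 N m). Origin: centre of its underside.
- spindle: Adjusting spindle: 16 mm thread through nut, washer and boss, with a 12 mm square end, 18 mm high, on top. Origin: centre of the square end, on the axis, 136 to 137 mm above the table at the start (the square reaches 9 mm up and down from it, bare thread below it). Its x and y axes point through the square's flats, z up. Clockwise from above lowers it, 8 mm a turn.
- foot (a point): Centre of the underside of the spindle's orange foot, 26 mm across. With the nut loose the spindle turns with under 0.05 N m; once the foot bears, its force grows by some 50 N a radian and each newton adds about 0.005 N m at the square end. A firm nip is 10 to 35 N: the middle is a rise of 0.13 N m or half a radian past first touch; it stays when let go. Over 60 N crushes the connector.
- connector: Grey plastic plug housing, 32 x 66 x 34 mm, lying in the nest under the foot. Origin: centre of its underside. How high it sits varies by batch: at the start the foot is 0.8 to 2.5 mm above it (0.6 to 2 rad of turning).
- spare_plug: Small red plug, 30 x 16 x 14 mm, on the plate beside the clamp handle. To be left alone. Origin: middle of its underside.
- driver: Screwdriver with a yellow handle, lying on the right of the bench. To be left alone. Origin: middle of its underside.
- pliers: Blue-handled pliers, 150 mm, lying on the left. To be left alone. Origin: middle of its underside.
- meter: Yellow multimeter, 150 x 75 x 36 mm, on the left. To be left alone. Origin: middle of its underside.
- cup: Black pen cup with tools, 72 mm wide, 150 mm high with its tools, near left. To be left alone. Origin: middle of its underside.
- tray: Wooden parts tray, 170 x 240 x 60 mm, far right. To be left alone. Origin: middle of its underside.
- tape: Roll of blue tape, 90 mm across, lying flat, near right. To be left alone. Origin: middle of its underside.
- marker: White marker pen, 130 mm long, on the left. To be left alone. Origin: middle of its underside.
Things that resemble listed ones, but are neither listed nor needed, are in the scene too. Leave any brown or green look-alike of the connector alone.

How it is judged:
By the outcome, as a careful person would: the job done as asked, in the order asked, and still so for the second after the job is handed in, with the robot touching nothing.
It also fails if it takes over 72 s, if anything falls off the work surface, if the arm or the gripper's body presses on something with over 40 N, if the wrist force passes 120 N, or if a joint passes its speed limit or range.

## Robot

A 6-joint arm with a two-finger parallel gripper is mounted at the origin on the work surface. World frame = base frame: x ahead of the robot, y to its left, z up, the work surface at z = 0. Lengths are in m, angles in rad, forces in N, time in s.
With the tool pointing down it reaches from about 0.25 to 0.725 m from the base axis. Payload 4 kg.
Tool frame: the origin (TCP) lies on the centre line of the jaws, within the pads' length; the fingertips stand 17 mm ahead of it and the grasp point (between the pads) lies 2 mm behind it; z points along the fingers, y is the line along which they close (so a half turn about z gives the same grasp; the last joint's range is limited). The gripper opens to 85 mm and grips with 20 to 120 N. Pads are 22 mm wide; open, the fingers measure 114 mm over their backs; the gripper's body (76 mm by 85 mm) begins 54 mm behind the grasp point. The pads swing forward as they close: fully open they stand 13 mm farther back than shut.
Start: joints at [-1.254, 0.241, 0.005, 1.335, 0, 1.571], TCP at [0.156, -0.475, 0.248] pointing down, gripper open.
Joint ranges: [-2.72, 2.72], [-1.05, 1.87], [-1.09, 1.28], [-1.99, 2.15], [-1.42, 1.44], [-3.14, 3.14]. Speed limits (rad/s): [2.79, 2.79, 3.14, 3.14, 3.14, 3.14].

## Interface

Orientations are given as a unit quaternion [x, y, z, w].
In Python, from workcell import get_obs, imaging, order gives the robot as it stands.
- The arm moves only by the tool apply_moves, never from a script. Its argument "targets" is a list that holds one entry, the list of rows, each a list of 5 numbers: the shift along the world's x, y, z in units of 40 mm (1.0 is 40 mm), then the turn about the world's z in degrees, then the gripper command: -1 is shut, 1 is fully open, values between are in proportion. In form: [[[dx, dy, dz, turn, fingers], ...]]. A call has 1 to 8 rows; each row shifts and turns the commanded pose from where the row before left it; what a row does not reach is not made up. A row lasts 1/12 s, in which the tool goes at most 41.7 mm and 7.16 degrees, less where a joint would pass 70% of its speed; a pose out of reach is approached as far as the arm can. A call is refused whole if a number of a shift passes 1 or a number of a turn 7.16, either way. A call with a gripper value outside its range is refused whole. The fingers move at their own pace and stop on an object; the grip force is fixed at half the most. Time passes only in rows, so rows that do not move let the fingers close. It gives the time, the measured TCP pose, the force, the opening and the grip force at its end, in the units of the state.
- get_obs(): the state, without advancing time (a new reading comes with each control period).
- imaging.camera(name): name is "side" or "top"; returns (picture, depth): 384x512x3 uint8, blue, green, red; 384x512 float32, m along the optical axis (not along the pixel's ray), 0 where there is no reading.
- imaging.get_calibration(name): a dict with "camera_matrix" (3x3 intrinsics, pixels), "eye" and "rotation" of the camera in the world. Camera axes: x right, y down, z forward; pixel columns grow to the right and rows downward; lengths in m; the calibration is good to about 2 mm. A picture is of the moment at which its call begins. get_calibration takes no time and is no camera call.
- order.job_done(): hands the job in; it is judged then, once.
The state is a dict: "clock": time; "joint_pos": joint angles; "joint_vel": joint speeds; "tau": joint torques, N m; "eef_pos": TCP position; "tool_rot": TCP orientation; "ft_force": force on the tool from outside, world axes, zero at the start; "ft_torque": the same for the moment, N m; "grip_width": finger opening in m; "grasp_force": force on a finger pad.
Only numpy, scipy, OpenCV 4.12 (cv2) and the standard library are available. Lean on these libraries where they do the work, as an engineer would, in place of code of your own. Each camera call takes 0.05 s, during which the arm holds its last target. There are 200 camera calls.

## Working session

There is one attempt and no reset: what is moved stays moved. The work goes in short steps, Python scripts to look and compute and a tool call to move; the robot and the scene stay as the last step left them, time stands still between calls to the robot, and variables do not carry over. Pictures are saved under pics/ and viewed, at most 10 in all, crops included, and the job is handed in when it is done.

Besides the shell and the picture viewer there is one more tool, called after "Emit:" as a command line: name --argument value ..., lists and objects as JSON in quotes. apply_moves: Moves the arm, as the interface text tells. Its arguments: {"type":"object","properties":{"targets":{"type":"array","items":{"type":"array","items":{"type":"array","items":{"type":"number"}}}}},"required":["targets"]}

```bash
mkdir -p pics; python3 - <<'E'
from workcell import get_obs, imaging
import cv2,numpy as np,pickle
o=get_obs();print(o)
d={}
for n in("top","side"):
    p,z=imaging.camera(n);d[n]=(p,z,imaging.get_calibration(n));cv2.imwrite(f"pics/{n}0.png",p);print(n,d[n][2])
pickle.dump(d,open("d0.pkl","wb"))
E
```

```text
{'clock': 0.0, 'joint_pos': array([-1.25401804e+00,  2.41426489e-01,  3.69013169e-03,  1.33519928e+00,
        2.30694778e-05,  1.57076458e+00]), 'joint_vel': array([-0.0012278 , -0.0008593 , -0.00321997, -0.00091229,  0.00077923,
       -0.00049535]), 'tau': array([ 3.17159402e-04, -3.72320688e+01,  2.52406651e+01,  1.69512222e-02,
       -5.71648764e-05, -4.24985657e-06]), 'eef_pos': array([ 0.15556883, -0.47453778,  0.24739317]), 'tool_rot': array([ 9.87479575e-01,  1.57743290e-01, -1.57307279e-04, -1.05808873e-03]), 'ft_force': array([ 0.90062871,  0.14535552, -0.14396967]), 'ft_torque': array([-0.0107685 ,  0.01721389, -0.00861712]), 'grasp_force': 0.0, 'grip_width': 0.08529158394081798}
top {'camera_matrix': array([[367.82659524,   0.        , 248.80532988],
       [  0.        , 367.82659524, 190.94433353],
       [  0.        ,   0.        ,   1.        ]]), 'eye': array([0.30644395, 0.00621046, 1.161249  ]), 'rotation': array([-0.69546899,  0.71146716, -0.07035591,  0.07202367])}
side {'camera_matrix': array([[441.83110306,   0.        , 253.10778297],
       [  0.        , 441.83110306, 196.74360175],
       [  0.        ,   0.        ,   1.        ]]), 'eye': array([ 0.43368678, -1.09647109,  0.89961637]), 'rotation': array([ 0.88684086, -0.05449102,  0.01701744, -0.4585351 ])}
```

View pics/top0.png

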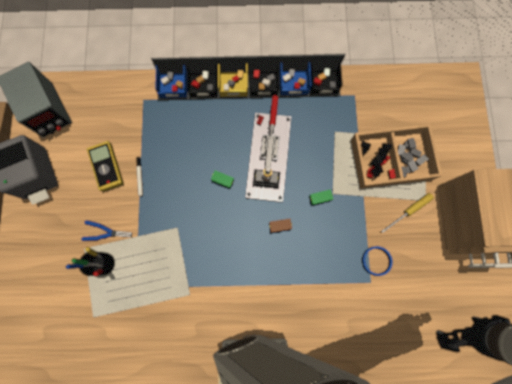

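View pics/side0.png

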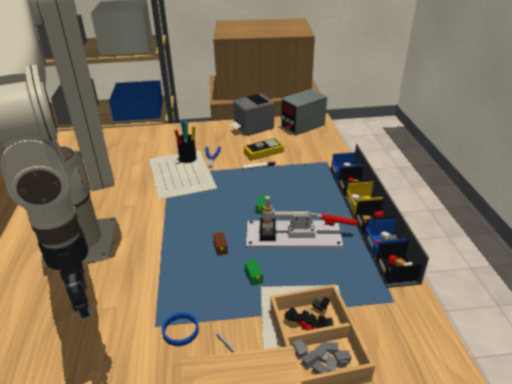

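The top view shows the white fixture at about (267,155), with its axis end near (266,178). The handle points up the image (+x). The green and brown look-alikes are at (222,180), (320,198) and (280,226). I'll enlarge the fixture next.

```bash
cat > h.py <<'E'
import numpy as np,cv2
from scipy.spatial.transform import Rotation as R
def w(c,u,v,h):
    K=c["camera_matrix"];r=R.from_quat(c["rotation"]).apply(np.linalg.solve(K,[u,v,1]));e=c["eye"];return e+r*(h-e[2])/r[2]
def px(c,P):
    q=R.from_quat(c["rotation"]).inv().apply(np.asarray(P)-c["eye"]);q=c["camera_matrix"]@q;return q[:2]/q[2]
E
python3 - <<'E'
import pickle,cv2,numpy as np
from h import *
d=pickle.load(open("d0.pkl","rb"))
c=d["top"][2]; print("rayaxis",R.from_quat(c["rotation"]).as_matrix().round(2))
t=cv2.resize(d["top"][0][158:208,238:298],(600,500),interpolation=cv2.INTER_CUBIC)
s=cv2.resize(d["side"][0][185:255,240:320],(640,560),interpolation=cv2.INTER_CUBIC)
cv2.imwrite("pics/ct.png",t);cv2.imwrite("pics/cs.png",s)
for n,(u,v) in (("top",(266,178)),):
    print(w(c,u,v,.14)); print(px(d["side"][2],w(c,u,v,.14)))
z=d["top"][1];print(z[168:188,256:278].round(3)[::2,::2])
# plate corners: white mask
hsv=cv2.cvtColor(d["top"][0],cv2.COLOR_BGR2HSV)
m=((hsv[...,1]<50)&(hsv[...,2]>150)).astype(np.uint8);m[:90]=0;m[215:]=0;m[:,:230]=0;m[:,310:]=0
k=max(cv2.findContours(m,0,1)[0],key=cv2.contourArea);b=cv2.boxPoints(cv2.minAreaRect(k));print(b,[w(c,*q,.012).round(4) for q in b])
E
```

```text
rayaxis [[-0.02 -0.98  0.2 ]
 [-1.    0.02  0.  ]
 [-0.   -0.2  -0.98]]
[ 0.55183687 -0.0436152   0.14      ]
[257.92839681 198.69513517]
[[1.188 1.185 1.18  1.188 1.19  1.048 1.048 1.103 1.183 1.189 1.186]
 [1.137 1.137 1.14  1.139 1.082 1.048 1.05  1.081 1.189 1.189 1.185]
 [1.133 1.135 1.136 1.097 1.08  1.065 1.061 1.078 1.135 1.138 1.136]
 [1.135 1.134 1.134 1.099 1.082 1.079 1.08  1.079 1.135 1.135 1.139]
 [1.135 1.13  1.137 1.113 1.088 1.087 1.093 1.091 1.134 1.131 1.129]
 [1.129 1.132 1.135 1.133 1.109 1.097 1.102 1.129 1.132 1.132 1.132]
 [1.135 1.14  1.132 1.13  1.133 1.132 1.134 1.129 1.129 1.13  1.131]
 [1.152 1.153 1.156 1.161 1.152 1.152 1.137 1.142 1.129 1.132 1.133]
 [1.153 1.149 1.147 1.153 1.148 1.148 1.149 1.15  1.151 1.149 1.152]
 [1.175 1.173 1.177 1.17  1.167 1.167 1.164 1.156 1.154 1.151 1.149]]
[[243.88219 197.61919]
 [252.91234 111.83286]
 [292.73425 116.02464]
 [283.7041  201.81097]] [array([0.5202, 0.0224, 0.012 ]), array([ 0.8104, -0.0134,  0.012 ]), array([ 0.7923, -0.1454,  0.012 ]), array([ 0.5038, -0.1035,  0.012 ])]
```

View pics/ct.png

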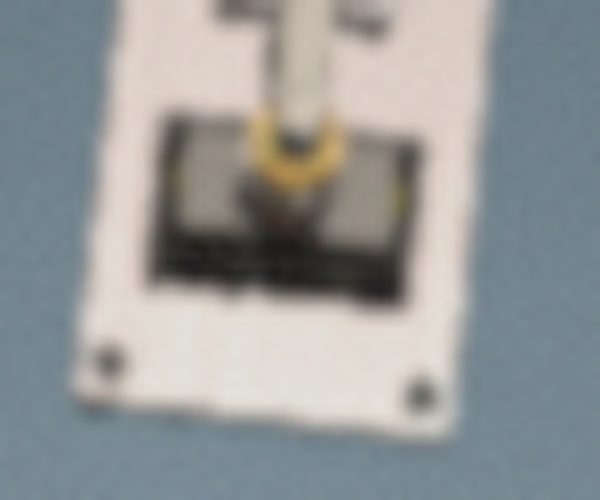

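View pics/cs.png

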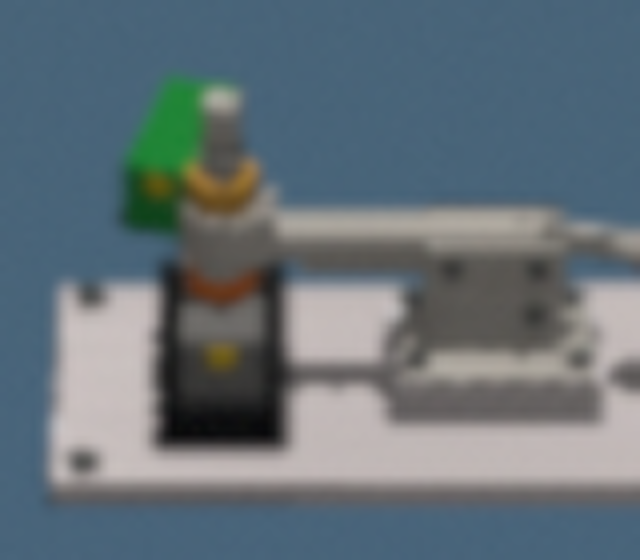

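The enlarged crops show the brass nut at top pixel (267.7,172.5). The square's tip is at about (267,169.5) in top and (267.5,197.3) in side. The grey connector sits under the orange foot, and this is the only brass nut on a spindle. Next I'll average frames to get the axis and the nut yaw.

```bash
python3 - <<'E'
import cv2,numpy as np
from workcell import imaging
from h import *
A={};out=[]
for n,(x,y) in (("top",(267,171)),("side",(267,206))):
    im=np.mean([imaging.camera(n)[0].astype(float) for _ in range(8)],0);c=imaging.get_calibration(n)
    np.save(n+"avg.npy",im)
    hsv=cv2.cvtColor(im.astype(np.uint8),cv2.COLOR_BGR2HSV)
    ww=np.clip(hsv[...,1].astype(float)-70,0,None)*((hsv[...,0]>12)&(hsv[...,0]<30))
    ww[:y-9]=0;ww[y+9:]=0;ww[:,:x-9]=0;ww[:,x+9:]=0
    vs,us=np.nonzero(ww);print(n,us.min(),us.max(),vs.min(),vs.max());print(ww[y-7:y+8,x-8:x+9].astype(int))
    W=ww.sum();u,v=(ww.sum(0)@np.arange(512))/W,(ww.sum(1)@np.arange(384))/W;print(u,v,w(c,u,v,.110))
    out.append(cv2.resize(im[y-12:y+13,x-10:x+11].astype(np.uint8),(399,475),interpolation=cv2.INTER_LANCZOS4))
    A[n]=c
cv2.imwrite("pics/nut.png",np.hstack(out))
print("sq top",w(A["top"],267.3,169.5,.1455),"side",w(A["side"],267.3,197.3,.1455))
for P in([.57,-.047,.1455],[.57,-.047,.107]):print(px(A["top"],P),px(A["side"],P))
E
```

```text
top 263 272 169 177
[[ 0  0  0  0  0  0  0  0  0  0  0  0  0  0  0  0  0]
 [ 0  0  0  0  0  0  0  0  0  0  0  0  0  0  0  0  0]
 [ 0  0  0  0  0  0  0  0  0  0  0  0  0  0  0  0  0]
 [ 0  0  0  0  0  0  0  0  0  0  0  0  0  0  0  0  0]
 [ 0  0  0  0  0  0  0  0  0  0  0  0  0  0  0  0  0]
 [ 0  0  0  0  0  7  0  0  0  0  0  0  0  0  0  0  0]
 [ 0  0  0  0 16 32 12  0  0  0  0  0  2  0  0  0  0]
 [ 0  0  0  0 24 42 27  0  0  0  0 21 21  0  0  0  0]
 [ 0  0  0  0 16 41 41  5  0  0 14 40 31  4  0  0  0]
 [ 0  0  0  0 11 46 53 37 15 21 43 48 32  2  0  0  0]
 [ 0  0  0  0  7 49 64 57 50 53 59 51 24  0  0  0  0]
 [ 0  0  0  0  0 38 62 67 64 65 64 42  3  0  0  0  0]
 [ 0  0  0  0  0  4 39 56 55 45 33  2  0  0  0  0  0]
 [ 0  0  0  0  0  0  0 13  7  0  0  0  0  0  0  0  0]
 [ 0  0  0  0  0  0  0  0  0  0  0  0  0  0  0  0  0]]
266.88745075970735 173.74845244794597 [ 0.57184903 -0.04809789  0.11      ]
side 259 271 205 211
[[  0   0   0   0   0   0   0   0   0   0   0   0   0   0   0   0   0]
 [  0   0   0   0   0   0   0   0   0   0   0   0   0   0   0   0   0]
 [  0   0   0   0   0   0   0 
[... 468 characters left out ...]
[135   0   0   0  88 103  98  88  75  80  95 101  51   0   0   0   0]
 [  0   0   0   0  44  87 104 102  99 101 104  89  22   0   0   0   0]
 [  0   0   0   0   0  24  77  99 102 104  94  50   0   0   0   0   0]
 [  0   0   0   0   0   0  14  33  44  49  34   1   0   0   0   0   0]
 [  0   0   0   0   0   0   0   0   0   0   0   0   0   0   0   0   0]
 [  0   0   0   0   0   0   0   0   0   0   0   0   0   0   0   0   0]]
266.6843549862763 208.36017078377554 [ 0.57631858 -0.05463062  0.11      ]
sq top [ 0.57533924 -0.04784088  0.1455    ] side [ 0.57912051 -0.04810044  0.1455    ]
[267.0655452  171.32040289] [264.17444338 197.33666115]
[266.49145046 174.61477174] [264.2425233  207.82043207]
```

View pics/nut.png

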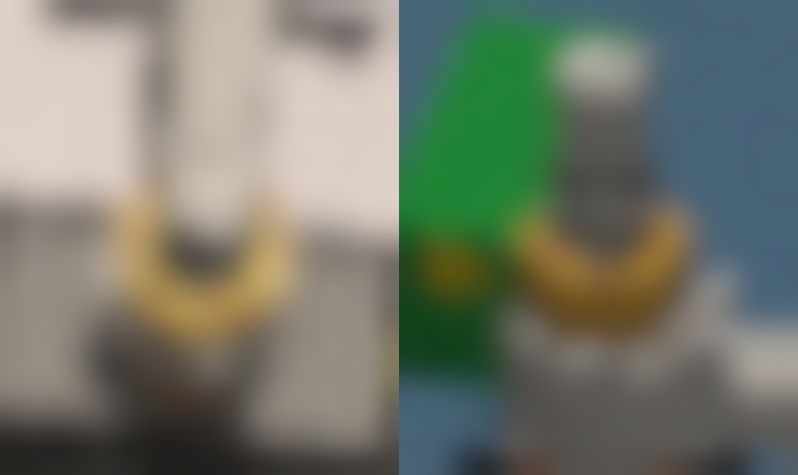

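The nut centres near x≈0.577, y≈-0.048 (the side view puts it slightly farther in x), and a vertex seems to point roughly toward -x. I'll approach with the jaws along about 150°.

Emit:
apply_moves --targets '[[[0.7,0.7,0,3,1],[0.7,0.7,0,3,1],[0.7,0.7,0,3,1],[0.7,0.7,0,3,1],[0.7,0.7,0,3,1],[0.7,0.7,0,3,1],[0.7,0.7,0,3,1],[0.7,0.7,0,3,1]]]'

```text
clock: 1.57
eef_pos: [0.3808, -0.2496, 0.2486]
tool_rot: [0.933, 0.361, 0.0, 0.0]
ft_force: [0.7, -0.9, 0.6]
grip_width: 0.0852
grasp_force: 0.0
```

Emit:
apply_moves --targets '[[[0.7,0.7,0,3,1],[0.7,0.7,0,3,1],[0.7,0.7,0,3,1],[0.7,0.7,0,3,1],[0.7,0.7,0,3,1],[0.7,0.7,0,3,1],[0.7,0.7,0,0,1],[0,0,0,0,1]]]'

```text
clock: 2.23
eef_pos: [0.5799, -0.0499, 0.247]
tool_rot: [0.864, 0.504, 0.001, -0.001]
ft_force: [-0.6, -0.5, -1.0]
grip_width: 0.0853
grasp_force: 0.0
```

Emit:
apply_moves --targets '[[[-0.05,0.04,-0.8,0,0.4],[0,0,-0.8,0,0.4],[0,0,-0.8,0,0.2],[0,0,-0.5,0,0],[0,0,-0.3,0,-0.2],[0,0,0,0,-0.3],[0,0,0,0,-0.36],[0,0,0,0,-0.36]]]'

```text
clock: 2.9
eef_pos: [0.574, -0.0537, 0.1209]
tool_rot: [0.865, 0.501, 0.0, 0.0]
ft_force: [0.7, -0.4, 0.3]
grip_width: 0.0273
grasp_force: 0.2
```

```bash
python3 - <<'E'
import cv2,numpy as np
from workcell import imaging,get_obs
o=get_obs();print({k:np.round(o[k],4) for k in("clock","joint_pos","eef_pos","ft_force","ft_torque","grip_width","grasp_force")})
out=[]
for n,(x,y) in (("top",(267,168)),("side",(267,200))):
    im=imaging.camera(n)[0]
    out.append(cv2.resize(im[y-25:y+25,x-20:x+20],(400,500),interpolation=cv2.INTER_CUBIC))
cv2.imwrite("pics/g1.png",np.hstack(out))
E
```

```text
{'clock': np.float64(2.9), 'joint_pos': array([-9.3300e-02,  4.7200e-01, -1.2000e-03,  1.0971e+00,  2.0000e-04,
        1.9987e+00]), 'eef_pos': array([ 0.574 , -0.0537,  0.1209]), 'ft_force': array([ 0.6907, -0.4039,  0.2825]), 'ft_torque': array([-0.0634, -0.0452, -0.0205]), 'grip_width': np.float64(0.0273), 'grasp_force': np.float64(0.2424)}
```

View pics/g1.png

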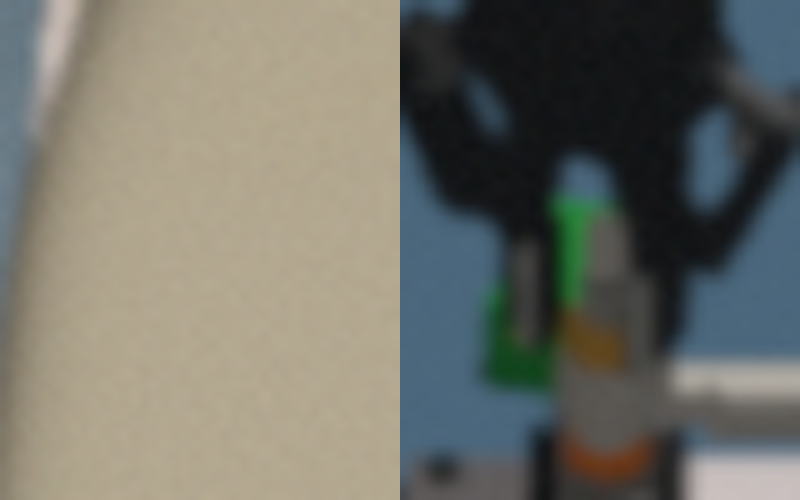

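In the picture the jaws straddle the spindle but sit low in x: the left pad is at about (540,290) and the spindle tip at (605,240), close to the right pad. I'll centre on the measured axis and grip.

Emit:
apply_moves --targets '[[[0.04,0.06,0,0,-0.3],[0.045,0.06,-0.03,0,-0.3],[0,0,0,0,-0.3],[0,0,0,0,-0.36],[0,0,0,0,-0.36]]]'

```text
clock: 3.42
eef_pos: [0.5772, -0.0485, 0.1192]
tool_rot: [0.865, 0.501, 0.0, -0.0]
ft_force: [0.5, -0.2, 1.0]
grip_width: 0.0273
grasp_force: 0.0
```

```bash
cat > st.py <<'E'
import numpy as np
from workcell import get_obs
o=get_obs();print({k:np.round(o[k],4).tolist() for k in("clock","eef_pos","ft_force","ft_torque","grip_width","grasp_force")},"q6",round(o["joint_pos"][5],3),"t6",round(o["tau"][5],3))
r=o["tool_rot"];print("yawline",np.degrees(2*np.arctan2(r[1],r[0]))+90)
E
python3 st.py
```

```text
{'clock': 3.4167, 'eef_pos': [0.5772, -0.0485, 0.1192], 'ft_force': [0.4625, -0.2272, 0.9505], 'ft_torque': [0.0567, 0.0293, -0.0082], 'grip_width': 0.0273, 'grasp_force': 0.0281} q6 2.008 t6 0.0
yawline 150.1688993465831
```

Emit:
apply_moves --targets '[[[0,0,0,0,-0.6],[0,0,0,0,-0.6],[0,0,0,0,-0.6],[0,0,0,0,-0.6]]]'

```text
clock: 3.75
eef_pos: [0.5782, -0.0491, 0.1197]
tool_rot: [0.865, 0.501, 0.001, 0.001]
ft_force: [3.8, -1.9, 0.3]
grip_width: 0.022
grasp_force: 58.9
```

```bash
python3 st.py
```

```text
{'clock': 3.75, 'eef_pos': [0.5782, -0.0491, 0.1197], 'ft_force': [3.7571, -1.9425, 0.3108], 'ft_torque': [-0.3809, -0.6742, 0.0535], 'grip_width': 0.022, 'grasp_force': 58.9349} q6 2.007 t6 0.047
yawline 150.1371323322353
```

Emit:
apply_moves --targets '[[[0.02,-0.01,0,0,-0.7],[0,0,0.004,6,-0.7],[0,0,0.004,6,-0.7],[0,0,0.004,6,-0.7],[0,0,0,0,-0.7]]]'

```text
clock: 4.17
eef_pos: [0.5783, -0.0492, 0.1196]
tool_rot: [0.776, 0.631, 0.0, 0.0]
ft_force: [2.9, -0.9, 0.8]
grip_width: 0.0223
grasp_force: 58.9
```

```bash
python3 st.py
```

```text
{'clock': 4.1667, 'eef_pos': [0.5783, -0.0492, 0.1196], 'ft_force': [2.8672, -0.8782, 0.7844], 'ft_torque': [-0.2723, -0.7154, 0.1164], 'grip_width': 0.0223, 'grasp_force': 58.8571} q6 1.691 t6 -0.592
yawline 168.24768764313853
```

Emit:
apply_moves --targets '[[[0.02,-0.005,0.004,6,-0.7],[0,0,0.004,6,-0.7],[0,0,0.004,6,-0.7],[0,0,0.004,6,-0.7],[0,0,0,0,-0.7],[0,0,0,0,-0.7]]]'

```text
clock: 4.67
eef_pos: [0.5784, -0.0492, 0.1197]
tool_rot: [0.63, 0.777, -0.0, -0.001]
ft_force: [2.8, -1.0, -2.5]
grip_width: 0.0218
grasp_force: 65.3
```

```bash
python3 st.py; python3 - <<'E'
import cv2,numpy as np
from workcell import imaging
im=imaging.camera("side")[0];x,y=267,200
cv2.imwrite("pics/g2.png",cv2.resize(im[y-25:y+25,x-20:x+20],(400,500),interpolation=cv2.INTER_CUBIC))
E
```

```text
{'clock': 4.6667, 'eef_pos': [0.5784, -0.0492, 0.1197], 'ft_force': [2.7756, -1.0413, -2.481], 'ft_torque': [-0.1677, -0.6235, 0.0603], 'grip_width': 0.0218, 'grasp_force': 65.3179} q6 1.278 t6 -0.03
yawline 191.91938467133565
```

View pics/g2.png

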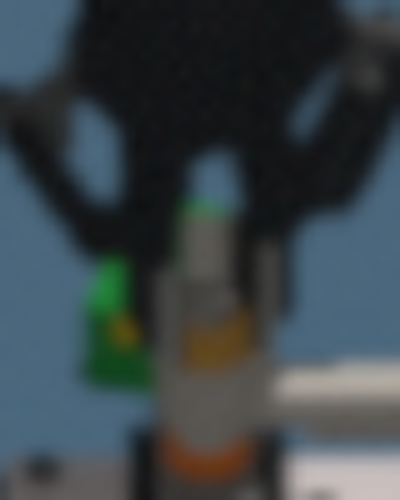

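The picture shows the pads, at (165,310) and (265,280), gripping the nut at (218,340). The grip width hasn't changed, so the nut turned with the jaws. I'll add a little more turn, then open and rise to the square.

Emit:
apply_moves --targets '[[[0,0,0.004,5,-0.7],[0,0,0.004,5,-0.7]]]'

```text
clock: 4.88
eef_pos: [0.5784, -0.0492, 0.1198]
tool_rot: [0.558, 0.83, -0.0, -0.001]
ft_force: [3.9, -0.9, -4.4]
grip_width: 0.0223
grasp_force: 69.3
```

```bash
python3 st.py
```

```text
{'clock': 4.8833, 'eef_pos': [0.5784, -0.0492, 0.1198], 'ft_force': [3.8728, -0.86, -4.4476], 'ft_torque': [-0.1056, -0.7625, -0.1925], 'grip_width': 0.0223, 'grasp_force': 69.3075} q6 1.099 t6 0.721
yawline 202.18137434354858
```

Emit:
apply_moves --targets '[[[0,0,0,0,-0.7],[0,0,0,0,-0.3],[0,0,0,0,-0.2],[0,0,0,0,-0.2]]]'

```text
clock: 5.22
eef_pos: [0.5779, -0.0491, 0.1205]
tool_rot: [0.559, 0.829, -0.0, -0.001]
ft_force: [-0.1, 0.1, -1.2]
grip_width: 0.0343
grasp_force: 0.0
```

```bash
python3 st.py; python3 - <<'E'
import cv2,numpy as np
from workcell import imaging
im=imaging.camera("side")[0];x,y=267,195
cv2.imwrite("pics/g3.png",cv2.resize(im[y-25:y+25,x-20:x+20],(400,500),interpolation=cv2.INTER_CUBIC))
E
```

```text
{'clock': 5.2167, 'eef_pos': [0.5779, -0.0491, 0.1205], 'ft_force': [-0.1376, 0.1279, -1.1554], 'ft_torque': [-0.0504, -0.0053, 0.0388], 'grip_width': 0.0343, 'grasp_force': 0.0} q6 1.101 t6 0.016
yawline 202.04800881541132
```

Emit:
apply_moves --targets '[[[0.015,0,0.2,7,-0.2],[0,0,0.2,7,-0.2],[0,0,0.26,7,-0.2],[0,0,0,7,-0.2],[0,0,0,7,-0.2],[0,0,0,7,-0.3],[0,0,0,7,-0.3],[0,0,0,7,-0.4]]]'

```text
clock: 5.93
eef_pos: [0.579, -0.0492, 0.1471]
tool_rot: [0.101, 0.995, 0.0, -0.0]
ft_force: [-0.1, 0.7, 0.4]
grip_width: 0.0254
grasp_force: 0.0
```

Emit:
apply_moves --targets '[[[0,0,0,4,-0.5],[0,0,0,0,-0.55],[0,0,0,0,-0.55],[0,0,0,0,-0.55]]]'

```text
clock: 6.27
eef_pos: [0.5793, -0.0493, 0.1471]
tool_rot: [0.069, 0.998, 0.0, -0.0]
ft_force: [-0.1, 0.5, -0.4]
grip_width: 0.0194
grasp_force: 0.0
```

```bash
python3 st.py; python3 - <<'E'
import cv2,numpy as np
from workcell import imaging
im=imaging.camera("side")[0];x,y=267,195
cv2.imwrite("pics/g4.png",cv2.resize(im[y-25:y+25,x-20:x+20],(480,600),interpolation=cv2.INTER_CUBIC))
E
```

```text
{'clock': 6.2667, 'eef_pos': [0.5793, -0.0493, 0.1471], 'ft_force': [-0.0892, 0.4993, -0.3601], 'ft_torque': [0.0091, 0.0247, 0.0174], 'grip_width': 0.0194, 'grasp_force': 0.0} q6 0.054 t6 0.008
yawline 262.03646554691903
```

View pics/g4.png

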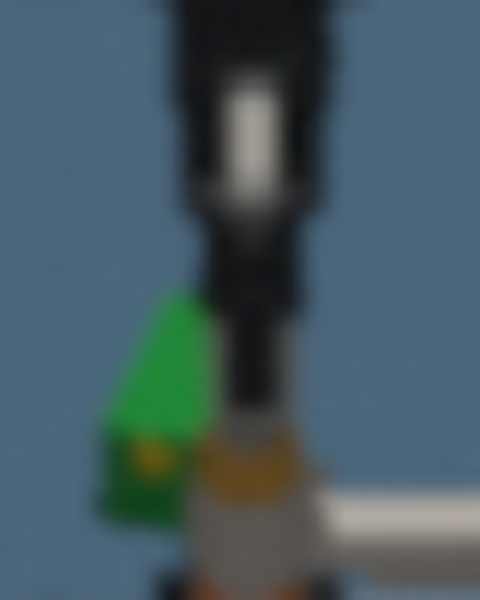

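The near finger, at (250,350), covers the square, its tip ends above the nut at (247,465), and it lines up with the axis. Now I'll close.

Emit:
apply_moves --targets '[[[0,0,0,0,-0.65],[0,0,0,0,-0.7],[0,0,0,0,-0.8],[0,0,0,0,-0.9],[0,0,0,0,-0.9],[0,0,0,0,-0.9]]]'

```text
clock: 6.82
eef_pos: [0.5794, -0.0491, 0.1472]
tool_rot: [0.068, 0.998, 0.0, 0.0]
ft_force: [-0.3, 0.5, 3.1]
grip_width: 0.0105
grasp_force: 58.7
```

```bash
python3 st.py
```

```text
{'clock': 6.8167, 'eef_pos': [0.5794, -0.0491, 0.1472], 'ft_force': [-0.2696, 0.5196, 3.0749], 'ft_torque': [0.2527, 0.2634, 0.0181], 'grip_width': 0.0105, 'grasp_force': 58.6754} q6 0.052 t6 0.014
yawline 262.15583689029177
```

Emit:
apply_moves --targets '[[[0,0,-0.004,-7,-0.9],[0,0,-0.004,-7,-0.9],[0,0,-0.004,-7,-0.9],[0,0,-0.004,-7,-0.9],[0,0,0,0,-0.9],[0,0,0,0,-0.9]]]'

```text
clock: 7.32
eef_pos: [0.5792, -0.0495, 0.1466]
tool_rot: [0.306, 0.952, -0.0, 0.0]
ft_force: [-1.7, 0.5, 4.2]
grip_width: 0.0103
grasp_force: 60.6
```

```bash
python3 st.py
```

```text
{'clock': 7.3167, 'eef_pos': [0.5792, -0.0495, 0.1466], 'ft_force': [-1.6527, 0.5173, 4.234], 'ft_torque': [0.007, 0.499, -0.0425], 'grip_width': 0.0103, 'grasp_force': 60.6147} q6 0.538 t6 0.067
yawline 234.30763852652368
```

Emit:
apply_moves --targets '[[[0,0,-0.004,-7,-0.9],[0,0,0,0,-0.9],[0,0,0,0,-0.9]]]'

```text
clock: 7.57
eef_pos: [0.5792, -0.0496, 0.1464]
tool_rot: [0.363, 0.932, -0.0, 0.0]
ft_force: [-2.1, -0.2, 5.8]
grip_width: 0.0104
grasp_force: 60.8
```

```bash
python3 st.py
```

```text
{'clock': 7.5667, 'eef_pos': [0.5792, -0.0496, 0.1464], 'ft_force': [-2.0834, -0.194, 5.7771], 'ft_torque': [-0.1461, 0.6128, -0.0534], 'grip_width': 0.0104, 'grasp_force': 60.8401} q6 0.659 t6 0.015
yawline 227.38574345071746
```

Emit:
apply_moves --targets '[[[0,0,-0.004,-7,-0.9],[0,0,0,0,-0.9],[0,0,0,0,-0.9]]]'

```text
clock: 7.82
eef_pos: [0.5791, -0.0496, 0.1462]
tool_rot: [0.42, 0.908, -0.0, -0.0]
ft_force: [-2.9, 0.0, 4.9]
grip_width: 0.0105
grasp_force: 60.9
```

```bash
python3 st.py
```

```text
{'clock': 7.8167, 'eef_pos': [0.5791, -0.0496, 0.1462], 'ft_force': [-2.9142, 0.0052, 4.9138], 'ft_torque': [-0.149, 0.6425, -0.0365], 'grip_width': 0.0105, 'grasp_force': 60.8695} q6 0.781 t6 0.016
yawline 220.35960473677392
```

Emit:
apply_moves --targets '[[[0,0,-0.004,-7,-0.9],[0,0,0,0,-0.9],[0,0,0,0,-0.9]]]'

```text
clock: 8.07
eef_pos: [0.579, -0.0497, 0.1461]
tool_rot: [0.474, 0.88, -0.0, -0.0]
ft_force: [-3.1, -1.5, 5.5]
grip_width: 0.0105
grasp_force: 60.9
```

```bash
python3 st.py
```

```text
{'clock': 8.0667, 'eef_pos': [0.579, -0.0497, 0.1461], 'ft_force': [-3.1168, -1.4632, 5.5206], 'ft_torque': [-0.1556, 0.6207, -0.0429], 'grip_width': 0.0105, 'grasp_force': 60.892} q6 0.903 t6 0.017
yawline 213.35534148396573
```

Emit:
apply_moves --targets '[[[-0.01,-0.005,-0.004,-7,-0.9],[0,0,0,0,-0.9],[0,0,0,0,-0.9]]]'

```text
clock: 8.32
eef_pos: [0.5789, -0.0498, 0.1459]
tool_rot: [0.527, 0.85, -0.0, 0.0]
ft_force: [-2.8, -0.9, 5.2]
grip_width: 0.0101
grasp_force: 60.9
```

```bash
python3 st.py
```

```text
{'clock': 8.3167, 'eef_pos': [0.5789, -0.0498, 0.1459], 'ft_force': [-2.841, -0.851, 5.1617], 'ft_torque': [-0.0594, 0.5789, -0.0401], 'grip_width': 0.0101, 'grasp_force': 60.8567} q6 1.024 t6 0.02
yawline 206.41214100627894
```

Emit:
apply_moves --targets '[[[0,0,-0.004,-7,-0.9],[0,0,0,0,-0.9],[0,0,0,0,-0.9]]]'

```text
clock: 8.57
eef_pos: [0.5788, -0.0498, 0.1458]
tool_rot: [0.578, 0.816, -0.0, 0.0]
ft_force: [-3.0, -0.5, 4.7]
grip_width: 0.0105
grasp_force: 60.9
```

```bash
python3 st.py
```

```text
{'clock': 8.5667, 'eef_pos': [0.5788, -0.0498, 0.1458], 'ft_force': [-3.0014, -0.5479, 4.6544], 'ft_torque': [-0.1174, 0.5439, -0.0765], 'grip_width': 0.0105, 'grasp_force': 60.8842} q6 1.146 t6 0.016
yawline 199.41261681912133
```

Emit:
apply_moves --targets '[[[0,0,-0.004,-7,-0.9],[0,0,0,0,-0.9],[0,0,0,0,-0.9]]]'

```text
clock: 8.82
eef_pos: [0.5787, -0.0498, 0.1456]
tool_rot: [0.627, 0.779, -0.0, 0.0]
ft_force: [-3.4, -1.0, 6.0]
grip_width: 0.0102
grasp_force: 61.1
```

```bash
python3 st.py
```

```text
{'clock': 8.8167, 'eef_pos': [0.5787, -0.0498, 0.1456], 'ft_force': [-3.373, -1.0264, 5.9772], 'ft_torque': [-0.1396, 0.6827, -0.0585], 'grip_width': 0.0102, 'grasp_force': 61.0603} q6 1.269 t6 0.008
yawline 192.40908061011697
```

Emit:
apply_moves --targets '[[[-0.01,0,-0.004,-7,-0.9],[0,0,0,0,-0.9],[0,0,0,0,-0.9]]]'

```text
clock: 9.07
eef_pos: [0.5786, -0.0499, 0.1455]
tool_rot: [0.673, 0.74, -0.0, 0.0]
ft_force: [-2.6, -0.5, 5.2]
grip_width: 0.0103
grasp_force: 61.2
```

```bash
python3 st.py
```

```text
{'clock': 9.0667, 'eef_pos': [0.5786, -0.0499, 0.1455], 'ft_force': [-2.5637, -0.513, 5.1663], 'ft_torque': [-0.1263, 0.5208, -0.0916], 'grip_width': 0.0103, 'grasp_force': 61.206} q6 1.391 t6 -0.006
yawline 185.4057244290031
```

Emit:
apply_moves --targets '[[[0,0,-0.004,-7,-0.9],[0,0,0,0,-0.9],[0,0,0,0,-0.9]]]'

```text
clock: 9.32
eef_pos: [0.5785, -0.0499, 0.1454]
tool_rot: [0.717, 0.697, -0.0, 0.0]
ft_force: [-2.1, -0.8, 5.7]
grip_width: 0.0106
grasp_force: 61.6
```

```bash
python3 st.py
```

```text
{'clock': 9.3167, 'eef_pos': [0.5785, -0.0499, 0.1454], 'ft_force': [-2.0633, -0.8273, 5.6578], 'ft_torque': [-0.1171, 0.5422, -0.0576], 'grip_width': 0.0106, 'grasp_force': 61.6367} q6 1.513 t6 -0.016
yawline 178.4068524911275
```

Emit:
apply_moves --targets '[[[0,0,-0.004,-7,-0.9],[0,0,0,0,-0.9],[0,0,0,0,-0.9]]]'

```text
clock: 9.57
eef_pos: [0.5784, -0.0498, 0.1453]
tool_rot: [0.758, 0.652, -0.0, 0.0]
ft_force: [-3.0, -1.1, 5.9]
grip_width: 0.0105
grasp_force: 62.1
```

```bash
python3 st.py
```

```text
{'clock': 9.5667, 'eef_pos': [0.5784, -0.0498, 0.1453], 'ft_force': [-3.0029, -1.1461, 5.9493], 'ft_torque': [-0.1212, 0.6588, -0.0925], 'grip_width': 0.0105, 'grasp_force': 62.0877} q6 1.635 t6 -0.018
yawline 171.4064683604882
```

The static readings may understate the resisting torque, so I'll read while turning slowly instead.

Emit:
apply_moves --targets '[[[0,0,-0.001,-1.5,-0.9],[0,0,-0.001,-1.5,-0.9],[0,0,-0.001,-1.5,-0.9]]]'

```text
clock: 9.82
eef_pos: [0.5783, -0.0498, 0.1453]
tool_rot: [0.783, 0.622, -0.0, 0.0]
ft_force: [-4.3, -0.3, 6.2]
grip_width: 0.0103
grasp_force: 58.9
```

```bash
python3 st.py
```

```text
{'clock': 9.8167, 'eef_pos': [0.5783, -0.0498, 0.1453], 'ft_force': [-4.3313, -0.3256, 6.2331], 'ft_torque': [-0.1261, 0.761, 0.1409], 'grip_width': 0.0103, 'grasp_force': 58.9064} q6 1.714 t6 -0.101
yawline 166.883697820158
```

Emit:
apply_moves --targets '[[[0,0,-0.001,-1.5,-0.9]]]'

```text
clock: 9.9
eef_pos: [0.5783, -0.0498, 0.1452]
tool_rot: [0.791, 0.611, -0.0, 0.0]
ft_force: [-3.4, -1.2, 6.8]
grip_width: 0.0098
grasp_force: 58.8
```

```bash
python3 st.py
```

```text
{'clock': 9.9, 'eef_pos': [0.5783, -0.0498, 0.1452], 'ft_force': [-3.4469, -1.2256, 6.8283], 'ft_torque': [-0.1467, 0.7636, 0.1719], 'grip_width': 0.0098, 'grasp_force': 58.8275} q6 1.74 t6 -0.095
yawline 165.38328045400067
```

Emit:
apply_moves --targets '[[[0,0,0,0,-0.9],[0,0,0,0,-0.9],[0,0,0,0,-0.9],[0,0,0,0,-0.9]]]'

```text
clock: 10.23
eef_pos: [0.5783, -0.0498, 0.1452]
tool_rot: [0.791, 0.612, -0.0, 0.0]
ft_force: [-4.4, -0.2, 6.3]
grip_width: 0.0101
grasp_force: 59.6
```

```bash
python3 st.py
```

```text
{'clock': 10.2333, 'eef_pos': [0.5783, -0.0498, 0.1452], 'ft_force': [-4.4045, -0.2206, 6.278], 'ft_torque': [-0.1386, 0.7841, 0.0734], 'grip_width': 0.0101, 'grasp_force': 59.6241} q6 1.739 t6 0.088
yawline 165.44462255798283
```

I need a free-running baseline, so I'll back off 49° and sweep down at a steady slow speed, reading the torque as I go.

Emit:
apply_moves --targets '[[[-0.01,0,0.004,7,-0.9],[0,0,0.004,7,-0.9],[0,0,0.004,7,-0.9],[0,0,0.004,7,-0.9],[0,0,0.004,7,-0.9],[0,0,0.004,7,-0.9],[0,0,0.004,7,-0.9],[0,0,0,0,-0.9]]]'

```text
clock: 10.9
eef_pos: [0.5789, -0.0497, 0.1462]
tool_rot: [0.466, 0.885, 0.0, 0.001]
ft_force: [-0.6, -0.8, 3.2]
grip_width: 0.0105
grasp_force: 60.3
```

Emit:
apply_moves --targets '[[[0,0,0,0,-0.9],[0,0,-0.002,-3,-0.9],[0,0,-0.002,-3,-0.9],[0,0,-0.002,-3,-0.9]]]'

```text
clock: 11.23
eef_pos: [0.5788, -0.0498, 0.146]
tool_rot: [0.538, 0.843, 0.0, 0.001]
ft_force: [-0.9, 0.3, 4.4]
grip_width: 0.0106
grasp_force: 60.0
```

```bash
python3 st.py
```

```text
{'clock': 11.2333, 'eef_pos': [0.5788, -0.0498, 0.146], 'ft_force': [-0.8713, 0.2755, 4.3754], 'ft_torque': [-0.2091, 0.0696, 0.037], 'grip_width': 0.0106, 'grasp_force': 60.0241} q6 1.05 t6 -0.479
yawline 204.9570706302285
```

Emit:
apply_moves --targets '[[[0,0,-0.002,-3,-0.9]]]'

```text
clock: 11.32
eef_pos: [0.5788, -0.0498, 0.1459]
tool_rot: [0.559, 0.829, 0.0, 0.001]
ft_force: [0.4, -1.0, 4.6]
grip_width: 0.0107
grasp_force: 60.1
```

```bash
python3 st.py
```

```text
{'clock': 11.3167, 'eef_pos': [0.5788, -0.0498, 0.1459], 'ft_force': [0.446, -0.958, 4.5877], 'ft_torque': [-0.136, 0.0554, 0.1185], 'grip_width': 0.0107, 'grasp_force': 60.0505} q6 1.102 t6 -0.478
yawline 201.95792840454243
```

Emit:
apply_moves --targets '[[[0,0,-0.002,-3,-0.9],[0,0,-0.002,-3,-0.9]]]'

```text
clock: 11.48
eef_pos: [0.5787, -0.0498, 0.1458]
tool_rot: [0.602, 0.798, 0.0, 0.001]
ft_force: [-0.4, -1.3, 6.1]
grip_width: 0.01
grasp_force: 60.2
```

```bash
python3 st.py
```

```text
{'clock': 11.4833, 'eef_pos': [0.5787, -0.0498, 0.1458], 'ft_force': [-0.4454, -1.2873, 6.1372], 'ft_torque': [-0.2156, 0.1285, 0.0404], 'grip_width': 0.01, 'grasp_force': 60.1562} q6 1.207 t6 -0.475
yawline 195.95396456604135
```

Emit:
apply_moves --targets '[[[0,0,-0.002,-3,-0.9],[0,0,-0.002,-3,-0.9]]]'

```text
clock: 11.65
eef_pos: [0.5786, -0.0498, 0.1456]
tool_rot: [0.643, 0.766, 0.0, 0.001]
ft_force: [-1.2, -1.0, 5.2]
grip_width: 0.0101
grasp_force: 60.1
```

```bash
python3 st.py
```

```text
{'clock': 11.65, 'eef_pos': [0.5786, -0.0498, 0.1456], 'ft_force': [-1.1986, -1.0388, 5.158], 'ft_torque': [-0.2069, 0.1883, 0.0325], 'grip_width': 0.0101, 'grasp_force': 60.0826} q6 1.311 t6 -0.462
yawline 189.95581544530322
```

Emit:
apply_moves --targets '[[[0,0,-0.002,-3,-0.9],[0,0,-0.002,-3,-0.9]]]'

```text
clock: 11.82
eef_pos: [0.5785, -0.0498, 0.1455]
tool_rot: [0.682, 0.731, 0.0, 0.001]
ft_force: [-2.2, -1.7, 6.5]
grip_width: 0.0103
grasp_force: 59.8
```

```bash
python3 st.py
```

```text
{'clock': 11.8167, 'eef_pos': [0.5785, -0.0498, 0.1455], 'ft_force': [-2.2229, -1.6514, 6.5177], 'ft_torque': [-0.1861, 0.242, 0.1231], 'grip_width': 0.0103, 'grasp_force': 59.8287} q6 1.416 t6 -0.44
yawline 183.95614510933717
```

Emit:
apply_moves --targets '[[[0,0,-0.002,-3,-0.9],[0,0,-0.002,-3,-0.9]]]'

```text
clock: 11.98
eef_pos: [0.5784, -0.0498, 0.1454]
tool_rot: [0.72, 0.694, 0.0, 0.001]
ft_force: [-2.1, -1.3, 6.0]
grip_width: 0.0105
grasp_force: 59.5
```

```bash
python3 st.py
```

```text
{'clock': 11.9833, 'eef_pos': [0.5784, -0.0498, 0.1454], 'ft_force': [-2.0645, -1.2855, 6.042], 'ft_torque': [-0.2339, 0.3695, 0.1499], 'grip_width': 0.0105, 'grasp_force': 59.5033} q6 1.521 t6 -0.413
yawline 177.96162498336196
```

The wrist torque rises at 0.26 N m/rad from a yaw line of about 193°, which is first touch. Half a radian past that is about 164°, so I have 14° left to turn.

Emit:
apply_moves --targets '[[[0,0,-0.002,-3,-0.9],[0,0,-0.002,-3,-0.9]]]'

```text
clock: 12.15
eef_pos: [0.5783, -0.0498, 0.1453]
tool_rot: [0.755, 0.656, 0.0, 0.001]
ft_force: [-1.5, -1.0, 6.4]
grip_width: 0.0103
grasp_force: 59.1
```

```bash
python3 st.py
```

```text
{'clock': 12.15, 'eef_pos': [0.5783, -0.0498, 0.1453], 'ft_force': [-1.4687, -0.9738, 6.3916], 'ft_torque': [-0.2163, 0.4034, 0.1198], 'grip_width': 0.0103, 'grasp_force': 59.1326} q6 1.625 t6 -0.381
yawline 171.96941810956224
```

Emit:
apply_moves --targets '[[[0,0,-0.002,-3,-0.9],[0,0,-0.002,-3,-0.9]]]'

```text
clock: 12.32
eef_pos: [0.5783, -0.0498, 0.1453]
tool_rot: [0.788, 0.615, 0.0, 0.0]
ft_force: [-1.9, -0.7, 7.6]
grip_width: 0.0099
grasp_force: 58.8
```

```bash
python3 st.py
```

```text
{'clock': 12.3167, 'eef_pos': [0.5783, -0.0498, 0.1453], 'ft_force': [-1.8855, -0.7016, 7.6146], 'ft_torque': [-0.2304, 0.5381, 0.1099], 'grip_width': 0.0099, 'grasp_force': 58.763} q6 1.73 t6 -0.348
yawline 165.97224080297468
```

Emit:
apply_moves --targets '[[[0,0,-0.001,-2,-0.9],[0,0,0,0,-0.9],[0,0,0,0,-0.9]]]'

```text
clock: 12.57
eef_pos: [0.5782, -0.0498, 0.1452]
tool_rot: [0.798, 0.603, 0.0, 0.0]
ft_force: [-2.3, -0.2, 7.4]
grip_width: 0.0102
grasp_force: 59.8
```

```bash
python3 st.py
```

```text
{'clock': 12.5667, 'eef_pos': [0.5782, -0.0498, 0.1452], 'ft_force': [-2.3012, -0.2216, 7.3974], 'ft_torque': [-0.181, 0.5575, 0.0483], 'grip_width': 0.0102, 'grasp_force': 59.8331} q6 1.763 t6 0.092
yawline 164.1080893698479
```

The torque rose 0.13–0.14 N m, so the nip is right. I'll release, turn back to the nut's flats at 202° and go down onto the nut.

Emit:
apply_moves --targets '[[[0,0,0,0,-0.6],[0,0,0,0,-0.2],[0,0,0,0,-0.2],[0,0,0,7,-0.2],[0,0,0,7,-0.2],[0,0,0,7,-0.2],[0,0,0,7,-0.2],[0,0,0,7,-0.2]]]'

```text
clock: 13.23
eef_pos: [0.5779, -0.0495, 0.1438]
tool_rot: [0.577, 0.817, -0.0, -0.0]
ft_force: [0.2, 0.1, 0.6]
grip_width: 0.0342
grasp_force: 0.0
```

Emit:
apply_moves --targets '[[[0,0,-0.3,3,-0.2],[0,0,-0.26,0,-0.2],[0,0,-0.1,0,-0.2],[0,0,0,0,-0.3],[0,0,0,0,-0.3]]]'

```text
clock: 13.65
eef_pos: [0.5779, -0.0495, 0.1177]
tool_rot: [0.558, 0.83, -0.0, -0.0]
ft_force: [0.2, -0.0, 0.4]
grip_width: 0.0296
grasp_force: 0.0
```

```bash
python3 st.py; python3 - <<'E'
import cv2,numpy as np
from workcell import imaging
im=imaging.camera("side")[0];x,y=267,200
cv2.imwrite("pics/g5.png",cv2.resize(im[y-25:y+25,x-20:x+20],(480,600),interpolation=cv2.INTER_CUBIC))
E
```

```text
{'clock': 13.65, 'eef_pos': [0.5779, -0.0495, 0.1177], 'ft_force': [0.2163, -0.0481, 0.371], 'ft_torque': [-0.0269, -0.0327, -0.0705], 'grip_width': 0.0296, 'grasp_force': 0.0} q6 1.1 t6 0.007
yawline 202.10107048448026
```

View pics/g5.png

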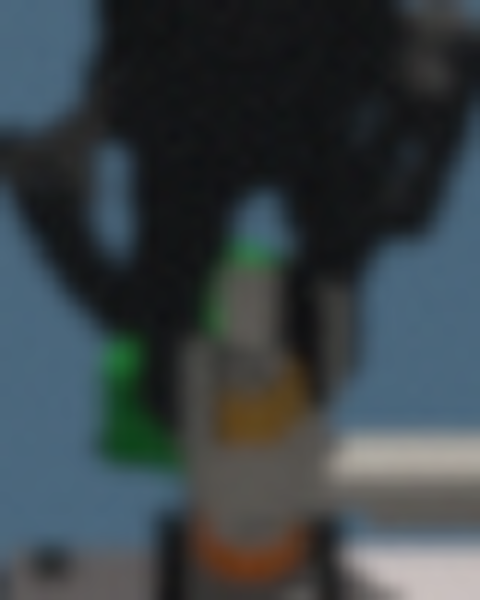

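The jaws straddle the brass nut at (262,400), with the pad tips just above the boss. I'll grip and tighten while watching the torque.

Emit:
apply_moves --targets '[[[0.01,0,0.012,0,-0.4],[0,0,0,0,-0.6],[0,0,0,0,-0.7],[0,0,0,0,-0.7],[0,0,0,0,-0.7]]]'

```text
clock: 14.12
eef_pos: [0.5786, -0.0494, 0.1188]
tool_rot: [0.558, 0.83, 0.0, -0.0]
ft_force: [-0.1, 0.6, -0.4]
grip_width: 0.0227
grasp_force: 58.9
```

```bash
python3 st.py
```

```text
{'clock': 14.1167, 'eef_pos': [0.5786, -0.0494, 0.1188], 'ft_force': [-0.0741, 0.5754, -0.3824], 'ft_torque': [0.2364, 0.1156, -0.1335], 'grip_width': 0.0227, 'grasp_force': 58.9305} q6 1.099 t6 -0.107
yawline 202.1491679528355
```

Emit:
apply_moves --targets '[[[0,0,-0.002,-3,-0.7],[0,0,-0.002,-3,-0.7]]]'

```text
clock: 14.28
eef_pos: [0.5785, -0.0494, 0.1188]
tool_rot: [0.602, 0.799, 0.0, 0.0]
ft_force: [-1.7, 1.1, 0.6]
grip_width: 0.0223
grasp_force: 58.7
```

```bash
python3 st.py
```

```text
{'clock': 14.2833, 'eef_pos': [0.5785, -0.0494, 0.1188], 'ft_force': [-1.6717, 1.1337, 0.6004], 'ft_torque': [0.2245, 0.2056, 0.1702], 'grip_width': 0.0223, 'grasp_force': 58.7065} q6 1.206 t6 -0.426
yawline 196.04032000363873
```

Emit:
apply_moves --targets '[[[0,0,-0.002,-3,-0.7],[0,0,-0.002,-3,-0.7]]]'

```text
clock: 14.45
eef_pos: [0.5785, -0.0494, 0.1188]
tool_rot: [0.643, 0.766, 0.0, 0.0]
ft_force: [-1.1, 0.9, 3.3]
grip_width: 0.022
grasp_force: 67.2
```

```bash
python3 st.py
```

```text
{'clock': 14.45, 'eef_pos': [0.5785, -0.0494, 0.1188], 'ft_force': [-1.0883, 0.8647, 3.2648], 'ft_torque': [0.2431, 0.3479, 0.1629], 'grip_width': 0.022, 'grasp_force': 67.1509} q6 1.31 t6 -0.43
yawline 190.03184023982834
```

Emit:
apply_moves --targets '[[[0,0,-0.002,-3,-0.7],[0,0,-0.002,-3,-0.7]]]'

```text
clock: 14.62
eef_pos: [0.5784, -0.0494, 0.1188]
tool_rot: [0.682, 0.732, 0.0, 0.0]
ft_force: [-2.1, 1.8, 2.7]
grip_width: 0.0222
grasp_force: 66.1
```

```bash
python3 st.py
```

```text
{'clock': 14.6167, 'eef_pos': [0.5784, -0.0494, 0.1188], 'ft_force': [-2.1437, 1.797, 2.6874], 'ft_torque': [0.1798, 0.3859, 0.096], 'grip_width': 0.0222, 'grasp_force': 66.1209} q6 1.415 t6 -0.406
yawline 184.03364187181748
```

Emit:
apply_moves --targets '[[[0,0,-0.002,-3,-0.7],[0,0,-0.002,-3,-0.7]]]'

```text
clock: 14.78
eef_pos: [0.5784, -0.0494, 0.1188]
tool_rot: [0.719, 0.695, 0.0, 0.0]
ft_force: [-1.8, 0.3, 3.9]
grip_width: 0.0226
grasp_force: 67.9
```

```bash
python3 st.py
```

```text
{'clock': 14.7833, 'eef_pos': [0.5784, -0.0494, 0.1188], 'ft_force': [-1.7973, 0.3056, 3.9177], 'ft_torque': [0.2618, 0.5734, 0.0301], 'grip_width': 0.0226, 'grasp_force': 67.9158} q6 1.52 t6 -0.458
yawline 178.0266294147247
```

Emit:
apply_moves --targets '[[[0,0,-0.003,-3,-0.7],[0,0,-0.003,-3,-0.7],[0,0,-0.003,-3,-0.7]]]'

```text
clock: 15.03
eef_pos: [0.5784, -0.0494, 0.1188]
tool_rot: [0.771, 0.636, 0.0, 0.0]
ft_force: [-3.7, 0.5, 7.1]
grip_width: 0.0218
grasp_force: 64.8
```

```bash
python3 st.py
```

```text
{'clock': 15.0333, 'eef_pos': [0.5784, -0.0494, 0.1188], 'ft_force': [-3.7242, 0.4634, 7.0928], 'ft_torque': [0.2323, 0.7415, 0.1615], 'grip_width': 0.0218, 'grasp_force': 64.8047} q6 1.677 t6 -0.376
yawline 169.03704260215818
```

Emit:
apply_moves --targets '[[[0,0,-0.003,-3,-0.7],[0,0,-0.003,-3,-0.7]]]'

```text
clock: 15.2
eef_pos: [0.5783, -0.0494, 0.1188]
tool_rot: [0.804, 0.595, 0.0, 0.0]
ft_force: [-4.0, 1.1, 7.9]
grip_width: 0.0224
grasp_force: 62.0
```

```bash
python3 st.py
```

```text
{'clock': 15.2, 'eef_pos': [0.5783, -0.0494, 0.1188], 'ft_force': [-3.9619, 1.1305, 7.8518], 'ft_torque': [0.1839, 0.8116, 0.1849], 'grip_width': 0.0224, 'grasp_force': 62.0139} q6 1.781 t6 -0.317
yawline 163.04691590959254
```

Emit:
apply_moves --targets '[[[0,0,-0.003,-3,-0.7],[0,0,-0.003,-3,-0.7]]]'

```text
clock: 15.37
eef_pos: [0.5783, -0.0494, 0.1188]
tool_rot: [0.834, 0.552, 0.0, 0.0]
ft_force: [-4.6, 1.0, 9.7]
grip_width: 0.0222
grasp_force: 60.8
```

```bash
python3 st.py
```

```text
{'clock': 15.3667, 'eef_pos': [0.5783, -0.0494, 0.1188], 'ft_force': [-4.6156, 1.0052, 9.7167], 'ft_torque': [0.2328, 0.915, 0.2381], 'grip_width': 0.0222, 'grasp_force': 60.7982} q6 1.886 t6 -0.255
yawline 157.05620961683624
```

Emit:
apply_moves --targets '[[[0,0,-0.003,-3,-0.7],[0,0,-0.003,-3,-0.7]]]'

```text
clock: 15.53
eef_pos: [0.5782, -0.0494, 0.1188]
tool_rot: [0.861, 0.508, 0.0, 0.0]
ft_force: [-5.8, 1.1, 10.3]
grip_width: 0.0221
grasp_force: 59.9
```

```bash
python3 st.py
```

```text
{'clock': 15.5333, 'eef_pos': [0.5782, -0.0494, 0.1188], 'ft_force': [-5.7972, 1.1136, 10.2525], 'ft_torque': [0.2942, 1.0383, 0.2414], 'grip_width': 0.0221, 'grasp_force': 59.8662} q6 1.991 t6 -0.222
yawline 151.06425589379802
```

Emit:
apply_moves --targets '[[[0,0,0.01,-2,-0.8],[0,0,0,-2,-0.8]]]'

```text
clock: 15.7
eef_pos: [0.5782, -0.0493, 0.1188]
tool_rot: [0.878, 0.478, 0.0, 0.0]
ft_force: [-4.4, 1.3, 9.1]
grip_width: 0.0222
grasp_force: 59.2
```

```bash
python3 st.py
```

```text
{'clock': 15.7, 'eef_pos': [0.5782, -0.0493, 0.1188], 'ft_force': [-4.4163, 1.3082, 9.1428], 'ft_torque': [0.2566, 0.8453, 0.2912], 'grip_width': 0.0222, 'grasp_force': 59.1822} q6 2.059 t6 0.012
yawline 147.1224632724323
```

Emit:
apply_moves --targets '[[[0,0,0,-2,-0.8]]]'

```text
clock: 15.78
eef_pos: [0.5782, -0.0494, 0.1189]
tool_rot: [0.887, 0.463, 0.0, 0.0]
ft_force: [-4.0, 1.2, 8.0]
grip_width: 0.0218
grasp_force: 59.1
```

```bash
python3 st.py
```

```text
{'clock': 15.7833, 'eef_pos': [0.5782, -0.0494, 0.1189], 'ft_force': [-3.9961, 1.2184, 7.9641], 'ft_torque': [0.2851, 0.8952, 0.2928], 'grip_width': 0.0218, 'grasp_force': 59.1025} q6 2.094 t6 -0.081
yawline 145.11758346975284
```

Emit:
apply_moves --targets '[[[0,0,0,-2,-0.8]]]'

```text
clock: 15.87
eef_pos: [0.5782, -0.0493, 0.1189]
tool_rot: [0.894, 0.447, 0.0, 0.0]
ft_force: [-4.4, 0.8, 7.8]
grip_width: 0.022
grasp_force: 58.9
```

```bash
python3 st.py
```

```text
{'clock': 15.8667, 'eef_pos': [0.5782, -0.0493, 0.1189], 'ft_force': [-4.4376, 0.8489, 7.8486], 'ft_torque': [0.1577, 0.9478, 1.0387], 'grip_width': 0.022, 'grasp_force': 58.8713} q6 2.129 t6 0.627
yawline 143.16600408065025
```

The torque jumped to 1.0 N m at 143°, so the nut is home. I'll release and retreat upward.

Emit:
apply_moves --targets '[[[0,0,0,0,-0.8],[0,0,0,0,-0.3],[0,0,0,0,-0.1],[0,0,0,0,-0.1],[0,0,0.3,0,-0.1],[0,0,0.8,0,-0.1],[0,0,0.8,0,-0.1],[0,0,0.8,0,-0.1]]]'

```text
clock: 16.53
eef_pos: [0.5782, -0.0496, 0.2257]
tool_rot: [0.894, 0.447, -0.001, -0.0]
ft_force: [1.5, 0.7, 0.0]
grip_width: 0.0384
grasp_force: 0.0
```

Emit:
apply_moves --targets '[[[-0.8,0,0.2,0,0],[-0.9,0,0,0,0],[-0.9,0,0,0,0],[-0.9,0,0,0,0],[-0.5,0,0,0,0],[0,0,0,0,0],[0,0,0,0,0]]]'

```text
clock: 17.12
eef_pos: [0.4182, -0.0496, 0.2337]
tool_rot: [0.894, 0.447, 0.001, 0.0]
ft_force: [0.5, -0.4, 0.4]
grip_width: 0.0429
grasp_force: 0.0
```

```bash
python3 st.py; python3 - <<'E'
import cv2,numpy as np
from workcell import imaging
out=[]
for n,(x,y) in (("top",(267,172)),("side",(267,210))):
    im=imaging.camera(n)[0]; ref=np.load(n+"avg.npy")
    for q in (ref.astype(np.uint8),im): out.append(cv2.resize(q[y-18:y+18,x-12:x+12],(200,300),interpolation=cv2.INTER_CUBIC))
cv2.imwrite("pics/end.png",np.hstack(out))
E
```

```text
{'clock': 17.1167, 'eef_pos': [0.4182, -0.0496, 0.2337], 'ft_force': [0.4741, -0.4187, 0.4184], 'ft_torque': [0.015, -0.0086, -0.0062], 'grip_width': 0.0429, 'grasp_force': 0.0} q6 2.096 t6 -0.005
yawline 143.13521990209995
```

View pics/end.png

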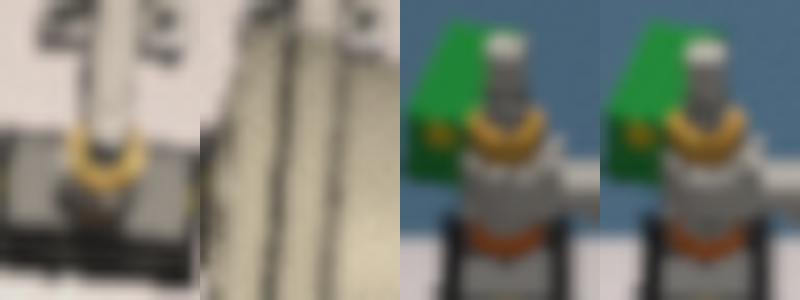

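The before and after side crops show the spindle lower, with its tip moved from about y=45 to y=52. The foot at (705,245) is resting on the connector, the nut is seated, and nothing else has moved.

```bash
python3 -c "
from workcell import order
print(order.job_done())"
```

```text
the job is handed in; nothing more can be done
None
```

The job is handed in: I loosened the nut, turned the spindle about 0.5 rad past first touch (roughly 26 N by the torque rise), and retightened the nut to its dead stop, finishing at about 17 s with the arm clear and nothing else touched.

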